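# Seat the anvil block and feel the gap with a feeler gauge

### The job

Press the loose anvil block down into the pocket of the gap fixture, grip rib up, until its shoulders are flush with the fixture's top. Then take the feeler gauge out of its stand and slide its blade straight down between the seated block and the sprung plate until it drags snugly and the line across the blade is level with the fixture's top; finish there, still gripping the gauge and holding it at that depth. Leave the other things on the bench alone.

Things in the scene. Friction and masses are not known exactly. Their poses are not given: they have to be found in the camera images.
- fixture: Gap fixture, fixed: grey base plate 102 x 104 x 12 mm, aluminium body 69 (x, -44 to +25) x 66 (y) mm, flat top 60 mm above the bench. Origin on the bench under the pocket's centre. Pocket in the top: 31.5 (x) x 51.5 (y) mm, 36 mm deep. The middle 37 mm of the pocket's -x wall is cut away; there a steel plate on springs faces the pocket. Nothing stands above the top.
- pocket_mouth (a point): Centre of the pocket at the level of the fixture's top (60 mm above the bench). Axes as the fixture's.
- slot_mouth (a point): Middle of the slot between seated block and sprung plate, at the fixture's top, 16.5 mm to -x of pocket_mouth, axes as the fixture's. The blade's centre plane belongs here, thickness along x, width along y. Mouth: funnel 10 mm wide in x (plate leans back 6 mm over 12, block bevelled 3 mm over 7) narrowing to 1.5-2.3 mm: the blade must push the plate back. 37 mm long in y, 48 mm deep.
- sprung_plate (a joint): How far the sprung plate is pushed back, away from the block (fixture -x), in m: 0 at rest, stop at 0.006. Spring 3 N at 0, then 2 N more for each mm. With the block seated and the blade in place it reads about 0.002.
- block: Anvil block, dark steel, 30 (x) x 50 (y) x 36 mm, 160 g, bevelled foot and upper long edges; on top a grip rib 12 (x) x 36 (y) mm, from 36 to 56 mm above the underside. Origin at the centre of its underside, z up. Stands loose on the bench. Fits the pocket x to x, y to y, either way round, with 0.75 mm play each side; rests on the pocket's floor when flush.
- block_top (a point): Centre of the block's shoulders, 36 mm above its underside, at the foot of the grip rib; coincides with pocket_mouth when the block is flush.
- stand: Gauge stand, fixed to the bench: base 64 x 72 x 10 mm and a black body 44 (x) x 52 (y) mm, 45 mm high, with an upright slot 5.2 (x) x 29 (y) mm, 35 mm deep, in which the gauge stands. Origin on the bench under its centre.
- gauge: Feeler gauge, upright in the stand: steel blade 4 (x) x 26 (y) x 60 mm with round nose, then a black flat-sided handle 14 (x) x 28 (y) mm, 60 to 100 mm above the tip. 80 g. Origin at the blade's tip, z up to the handle. A dark line goes round the blade 25 mm above the tip. Works either way round. Its tip starts 10 mm above the bench and must rise 35 mm to leave the stand.
- fuse_box: Bystander: small clear-lidded box, 41 x 61 x 30 mm; origin under its centre.
- spool_c: Bystander: grey spool of solder, 53 mm across, 58 mm high; origin under its centre.

How it is judged (in metres and radians):
On the way, in this order (a step that is already met when the one before it is completed fails the run):
1. the block sits flush in the pocket (z of block_top in the frame of pocket_mouth between -0.002 and 0.002 m and horizontal distance between block_top and pocket_mouth below 0.003 m and angle between block's own z axis and vertical below 0.06 rad), for 0.3 s.
2. the blade is down between block and sprung plate and drags (z of gauge in the frame of slot_mouth between -0.033 and -0.017 m and y of gauge in the frame of slot_mouth between -0.006 and 0.006 m and x of gauge in the frame of slot_mouth between -0.002 and 0.002 m and angle between gauge's own z axis and vertical below 0.1 rad and value of joint sprung_plate above 0.001 m and contact force between gauge and sprung_plate above 2 N), for 0.2 s.
At the end, for the whole second after the job is handed in: Block flush within 2 mm, within 3 mm of the pocket's centre, tilt < 0.06. Gauge gripped (> 2 N), at rest, upright (0.1 rad), tip 17 to 33 mm below the fixture's top, in slot within 6 mm (y), 2 mm (x); plate pushed back > 1 mm; blade bears on plate (> 2 N) (all of step 1 and all of step 2 and contact force between the fingers and gauge above 2 N and linear speed of gauge below 0.02 m/s); the arm keeps its last pose, push and grip.
It fails at once if a bystander is shifted by more than 30 mm (distance of any of fuse_box, spool_c from where it was at the start of the episode above 0.03 m).
It also fails if it takes over 64 s, if anything falls off the work surface, if the arm or the gripper's body presses on something with over 40 N, if the wrist force passes 120 N, or if a joint passes its speed limit or range.

### The arm

A 6-joint arm with a two-finger parallel gripper is mounted at the origin on a cart in front of the work surface, level with it; the furniture and walls round the work are solid. World frame = base frame: x ahead of the robot, y to its left, z up, the work surface at z = 0. Lengths are in mm, angles in rad, forces in N, time in s.
With the tool pointing down it reaches from about 400 to 925 mm from the base axis. Payload 12.5 kg.
Tool frame: the origin (TCP) lies midway between the tips of the shut fingers; the grasp point (between the pads) lies 19 mm behind it; z points along the fingers, y is the line along which they close (so a half turn about z gives the same grasp; the last joint's range is limited). The gripper opens to 95 mm and grips with 3 to 60 N. Pads are 20 mm wide; open, the fingers measure 119 mm over their backs; the gripper's body (75 mm by 180 mm) begins 59 mm behind the grasp point.
Start: joints at [-1.413, 0.491, 1.559, -0, 1.092, -0.106], TCP at [162.992, -603.391, 214.661] pointing down, gripper open.
Joint ranges: [-3.1, 3.1], [-0.84, 2.19], [0.05, 2.79], [-1.13, 4.28], [0.06, 2.93], [-2.69, 2.69]. Speed limits (rad/s): [2.22, 2.22, 2.79, 3.14, 3.14, 3.14].

### API

Orientations are given as [roll, pitch, yaw] about the fixed x, y, z axes, in that order (R = Rz(yaw) Ry(pitch) Rx(roll)).
In Python, from cell import state, read_camera, camera_info, env gives the robot as it stands.
- The arm moves only by the tool move_arm, never from a script. Its argument "commands" is a list of rows, each a list of 3 entries, a list of its own where there are three numbers: the shift along the world's x, y, z in cm, then the turn, a rotation vector about the world's x, y, z in degrees, then the opening, from 0 (shut) to 1 (fully open). A call has 1 to 10 rows; each row shifts and turns the commanded pose from where the row before left it; what a row does not reach is not made up. A row lasts 1/10 s, in which the tool goes at most 50 mm and 8.59 degrees, less where a joint would pass 70% of its speed; a pose out of reach is approached as far as the arm can. A call with a gripper value outside its range is refused whole. The fingers move at their own pace and stop on an object; the grip force is fixed at half the most. Time passes only in rows, so rows that do not move let the fingers close. It gives the time, the measured TCP pose, the force, the opening and the grip force at its end, in the units of the state.
- state(): the state, without advancing time (a new reading comes with each control period).
- read_camera(name): name is "scene" or "top" or "wrist"; returns the picture (480x640x3 uint8, blue, green, red); there is no depth.
- camera_info(name): a dict with "K" (3x3 intrinsics, pixels), "k1" (the pictures are not rectified: a ray, as slopes to the right and down, at radius r is drawn at 1 + k1 r^2 times it, then the intrinsics apply), "cam_to_world" (4x4, takes a point from camera to world coordinates). Camera axes: x right, y down, z forward; pixel columns grow to the right and rows downward; lengths in mm; the calibration is good to about 2 mm. A picture is of the moment at which its call begins: read the wrist's pose just before it. camera_info takes no time and is no camera call; for the wrist camera it gives the pose at the moment of the call.
- env.job_done(): hands the job in; it is judged then, once.
The state is a dict: "t": time; "joints": joint angles; "qvel": joint speeds; "tau": joint torques, N m; "eef_pos": TCP position; "tcp_rot": TCP orientation; "ft_force": force on the tool from outside, world axes, zero at the start; "moment": the same for the moment, N m; "opening": opening from 0.0 (shut) to 1.0 (fully open); "grip_force": force on a finger pad.
Only numpy, scipy, OpenCV 4.12 (cv2) and the standard library are available. Lean on these libraries where they do the work, as an engineer would, in place of code of your own. Each camera call takes 0.05 s, during which the arm holds its last target. There are 200 camera calls.

## Working session

There is one attempt and no reset: what is moved stays moved. The work goes in short steps, Python scripts to look and compute and a tool call to move; the robot and the scene stay as the last step left them, time stands still between calls to the robot, and variables do not carry over. Pictures are saved under pics/ and viewed, at most 10 in all, crops included, and the job is handed in when it is done.

Besides the shell and the picture viewer there is one more tool, called after "Emit:" by a JSON object that holds its "api" and its "payload", one argument or row to a line. move_arm: Moves the arm, as the interface text tells. Its arguments: {"type":"object","properties":{"commands":{"type":"array"}},"required":["commands"]}

```bash
ls; mkdir -p pics; python3 - <<'E'
from cell import *
import cv2,json
print(state())
for n in ("scene","top"):
    i=camera_info(n); print(n,i)
    cv2.imwrite(f"pics/{n}0.png",read_camera(n))
E
```

```text
pics
{'t': 0.0, 'joints': array([-1.41259316e+00,  4.91556969e-01,  1.55946185e+00, -2.22000896e-05,
        1.09172288e+00, -1.05598298e-01]), 'qvel': array([-0.00174359, -0.00046975,  0.00061934, -0.00095267,  0.00016125,
       -0.00028165]), 'tau': array([ 3.07650313e-03, -6.12627625e+01, -2.58178711e+01,  6.94223866e-02,
        4.82591742e-02, -1.07636563e-04]), 'eef_pos': array([ 162.94728778, -603.11855611,  214.05909742]), 'tcp_rot': array([-3.14044793e+00, -1.01532597e-04,  2.63811653e-01]), 'ft_force': array([0.05987744, 0.1235112 , 0.5628133 ]), 'moment': array([ 0.00491184, -0.03584512, -0.03166717]), 'grip_force': 0.0, 'opening': 1.0024674034144745}
scene {'K': array([[570.61999744,   0.        , 320.39636728],
       [  0.        , 570.61999744, 242.13758199],
       [  0.        ,   0.        ,   1.        ]]), 'k1': 0.05697932218275654, 'cam_to_world': array([[-7.33338373e-01, -4.32121222e-01,  5.24867679e-01,
        -1.01789233e+02],
       [-6.79842535e-01,  4.72205797e-01, -5.61102319e-01,
         7.40197912e+02],
       [-5.38134145e-03, -7.68305235e-01, -6.40061018e-01,
         9.32185257e+02],
       [ 0.00000000e+00,  0.00000000e+00,  0.00000000e+00,
         1.00000000e+00]])}
top {'K': array([[611.6228058 ,   0.        , 315.80390295],
       [  0.        , 611.6228058 , 229.78926787],
       [  0.        ,   0.        ,   1.        ]]), 'k1': -0.19613634950076986, 'cam_to_world': array([[ 2.69102952e-02, -9.96598485e-01,  7.78928536e-02,
         4.99579466e+02],
       [-9.99289470e-01, -2.88761459e-02, -2.42223581e-02,
         1.51881709e+01],
       [ 2.63892108e-02, -7.71856776e-02, -9.96667437e-01,
         1.16997072e+03],
       [ 0.00000000e+00,  0.00000000e+00,  0.00000000e+00,
         1.00000000e+00]])}
```

View pics/scene0.png

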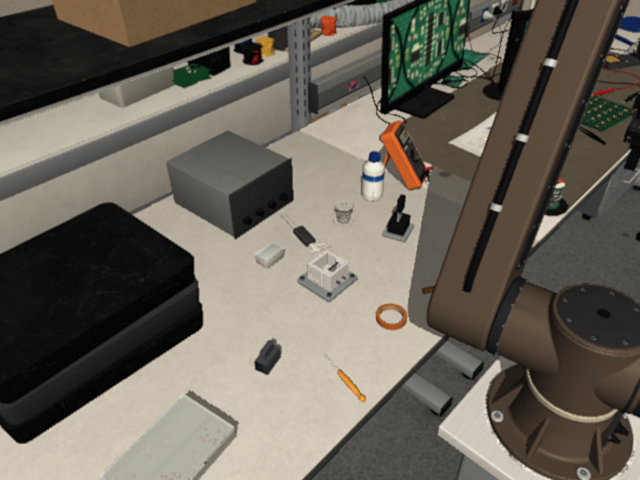

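View pics/top0.png

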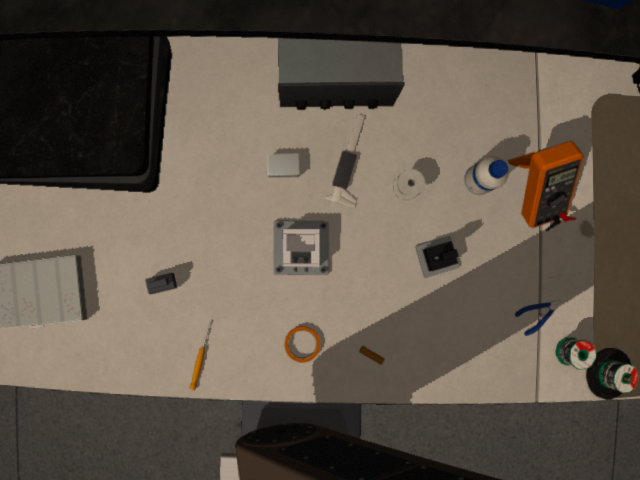

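The scene view shows the fixture at about (328,272), the block at (267,355) and the gauge stand at (399,222). In the top view the fixture is at (301,247), the block at (161,284), the stand at (440,256), the fuse box at (284,165) and the spool at (408,183).

```bash
cat > h.py <<'E'
import numpy as np, cv2
from cell import state, read_camera, camera_info
def ray(info,uv):
    K=np.array(info["K"]);T=np.array(info["cam_to_world"])
    p=np.linalg.solve(K,[uv[0],uv[1],1])[:2]; s=p.copy()
    for _ in range(20): s=p/(1+info["k1"]*(s@s))
    return T[:3,3],T[:3,:3]@[s[0],s[1],1]
def onz(info,uv,z):
    o,d=ray(info,uv); return o+d*(z-o[2])/d[2]
def proj(info,P):
    T=np.array(info["cam_to_world"]);c=T[:3,:3].T@(np.asarray(P,float)-T[:3,3])
    s=c[:2]/c[2]; s=s*(1+info["k1"]*(s@s)); return (np.array(info["K"])@[s[0],s[1],1])[:2]
E
python3 - <<'E'
from h import *
im=cv2.imread("pics/top0.png"); i=camera_info("top")
c=[]
for (u,v) in ((301,247),(161,284),(440,256)):
    c.append(cv2.resize(im[v-32:v+32,u-32:u+32],(266,266),interpolation=cv2.INTER_CUBIC))
cv2.imwrite("pics/crops.png",np.hstack(c))
for n,uv,z in(("fix",(301,247),12),("block",(161,284),36),("stand",(440,256),10),("fuse",(284,165),30),("spool",(408,183),50)): print(n,onz(i,uv,z).round(1))
E
```

```text
fix [556.6  14.2  12. ]
block [478.6 273.1  36. ]
stand [ 546.6 -253.2   10. ]
fuse [709.6  50.8  30. ]
spool [ 679.6 -181.7   50. ]
```

View pics/crops.png

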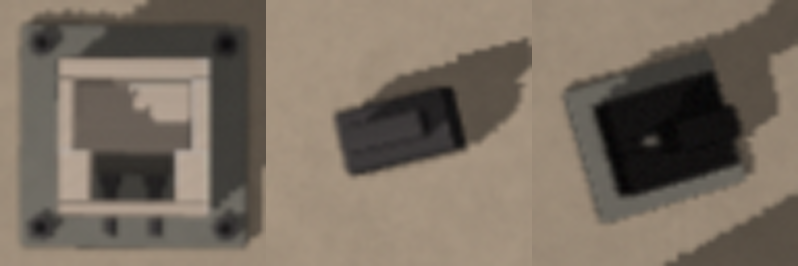

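The crops show the fixture at roughly zero yaw, with its cut-away on the world -x side. The block is turned about +14° and the stand about +19°. Next come wrist views; I'll check the camera's offset first.

```bash
python3 - <<'E'
from h import *
from scipy.spatial.transform import Rotation as R
s=state(); i=camera_info("wrist"); T=i["cam_to_world"]
Rt=R.from_euler("xyz",s["tcp_rot"]).as_matrix()
print(i["K"],i["k1"]); print((Rt.T@(T[:3,3]-s["eef_pos"])).round(1)); print((Rt.T@T[:3,:3]).round(3))
E
```

```text
[[427.13091637   0.         314.24345463]
 [  0.         427.13091637 244.60898012]
 [  0.           0.           1.        ]] 0.013851281046182527
[  79.     1.6 -171.8]
[[-0.001 -0.961 -0.278]
 [ 1.    -0.    -0.001]
 [ 0.001 -0.278  0.961]]
```

Emit:
{"api": "move_arm", "payload": {
  "commands": [
    [[3.5,3.5,0.5],[0,0,8.5],1],
    [[3.5,3.5,0.5],[0,0,8.5],1],
    [[3.5,3.5,0.5],[0,0,8.5],1],
    [[3.5,3.5,0.5],[0,0,8.5],1],
    [[3.5,3.5,0.5],[0,0,8.5],1],
    [[3.5,3.5,0.5],[0,0,8.5],1],
    [[3.5,3.5,0.5],[0,0,8.5],1],
    [[3.5,3.5,0],[0,0,8.5],1],
    [[3.5,3.5,0],[0,0,8.5],1],
    [[3.5,3.5,0],[0,0,8.5],1]
  ]
}}

```text
t: 1.1
eef_pos: [514.1, -251.6, 249.6]
tcp_rot: [-3.141, -0.0, 1.753]
ft_force: [-0.1, -1.1, 0.7]
opening: 0.997
grip_force: 0.0
```

```bash
python3 - <<'E'
from h import *
i=camera_info("wrist"); im=read_camera("wrist"); cv2.imwrite("pics/w_stand.png",im)
np.save("w_stand.npy",i,allow_pickle=True)
E
```

```text
(no output)
```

View pics/w_stand.png

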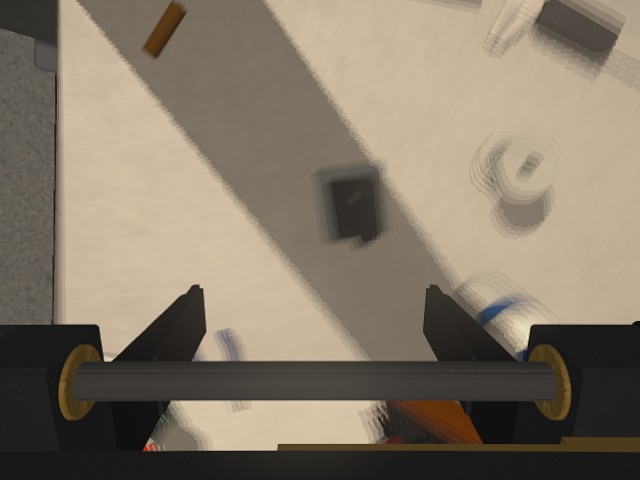

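Emit:
{"api": "move_arm", "payload": {
  "commands": [
    [[0,5,0],[0,0,-1.5],1],
    [[0,5,0],[0,0,0],1],
    [[0,5,0],[0,0,0],1],
    [[0,5,0],[0,0,0],1],
    [[0,5,0],[0,0,0],1],
    [[0,0.5,0],[0,0,0],1],
    [[0,0,0],[0,0,0],1]
  ]
}}

```text
t: 1.85
eef_pos: [512.8, 2.7, 249.6]
tcp_rot: [-3.141, 0.0, 1.724]
ft_force: [0.1, 0.8, -0.5]
opening: 0.999
grip_force: 0.0
```

```bash
python3 - <<'E'
from h import *
i=camera_info("wrist"); im=read_camera("wrist"); cv2.imwrite("pics/w_fix.png",im)
np.save("w_fix.npy",i,allow_pickle=True); print(state()["eef_pos"],state()["qvel"].round(3))
E
```

```text
[512.96497106   1.61169578 249.53586643] [-0.034  0.004 -0.003 -0.001 -0.    -0.005]
```

View pics/w_fix.png

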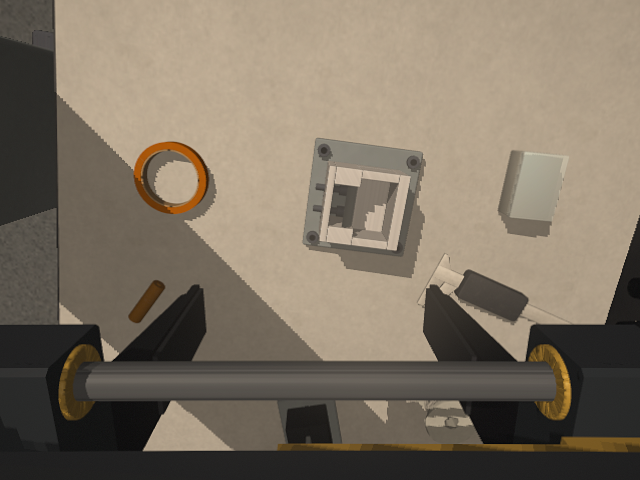

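Emit:
{"api": "move_arm", "payload": {
  "commands": [
    [[-1,5,0],[0,0,1.5],1],
    [[-1,5,0],[0,0,1.5],1],
    [[-1,5,0],[0,0,1.5],1],
    [[-1,5,0],[0,0,0],1],
    [[0,5,0],[0,0,0],1],
    [[0,1,0],[0,0,0],1],
    [[0,0,0],[0,0,0],1]
  ]
}}

```text
t: 2.6
eef_pos: [474.2, 257.7, 249.2]
tcp_rot: [-3.141, 0.0, 1.801]
ft_force: [0.6, -0.3, -0.8]
opening: 1.004
grip_force: 0.0
```

```bash
python3 - <<'E'
from h import *
i=camera_info("wrist"); im=read_camera("wrist"); cv2.imwrite("pics/w_block.png",im)
np.save("w_block.npy",i,allow_pickle=True); print(state()["eef_pos"],state()["tcp_rot"],state()["qvel"].round(3))
E
```

```text
[474.20610907 256.63962506 249.2538823 ] [-3.14090142e+00  4.78966728e-04  1.79944592e+00] [-0.027 -0.013  0.013 -0.001 -0.    -0.003]
```

View pics/w_block.png

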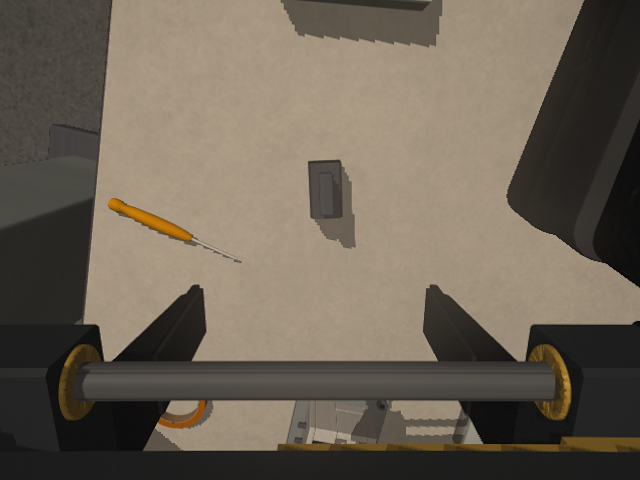

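The stand view is motion-blurred: the stand is near (350,205) and needs another look. The fixture view is sharp, with the body at about (365,207), its bright top spanning (322..410,166..250), and the base outline visible. The block is at about (325,189), with its shadow to the right. I'll measure the block and fixture now.

```bash
cat >> h.py <<'E'
def blob(mask,seed=None):
    cs,_=cv2.findContours(mask.astype(np.uint8),cv2.RETR_EXTERNAL,cv2.CHAIN_APPROX_NONE)
    return max(cs,key=cv2.contourArea)
def rect_on(info,c,z):
    P=np.array([onz(info,p[0],z)[:2] for p in c],np.float32)
    return P,cv2.minAreaRect(P)
E
python3 - <<'E'
from h import *
i=np.load("w_block.npy",allow_pickle=True).item(); im=cv2.imread("pics/w_block.png")
g=im.max(2); sub=np.zeros_like(g); sub[145:235,295:370]=1
print("blk",g[190,300:360:3], g[150:230:4,315])
for th in (70,80,90):
    c=blob((g<th)&(sub>0)); print(th,cv2.minAreaRect(c))
    for z in (0,36): print(z,rect_on(i,c,z)[1])
f=np.load("w_fix.npy",allow_pickle=True).item(); fm=cv2.imread("pics/w_fix.png"); g=fm.max(2)
print("fix",g[235,295:425:3], g[205,295:425:3],g[130:265:3,390])
a=cv2.resize(im[150:230,290:370],(380,380),interpolation=cv2.INTER_CUBIC);b=cv2.resize(fm[132:262,298:428],(380,380),interpolation=cv2.INTER_CUBIC)
cv2.imwrite("pics/ab.png",np.hstack([a,b]))
E
```

```text
blk [170 170 166  94  80  81  80  84  83  82  83  62  65  67  98 104 106 123
 168 168] [168 170 168  53  79  79  79  79  79  80  81  80  81  82  82  82  82  81
 160 163]
70 ((325.0271911621094, 188.81576538085938), (57.26819610595703, 31.649091720581055), 88.09085083007812)
0 ((482.42047119140625, 271.9187316894531), (31.237987518310547, 56.84401321411133), 15.541640281677246)
36 ((480.2451171875, 277.14471435546875), (28.56633758544922, 51.982425689697266), 15.54161262512207)
80 ((325.55157470703125, 189.13401794433594), (57.89476776123047, 32.69351577758789), 87.39744567871094)
0 ((482.72210693359375, 271.7322998046875), (31.899097442626953, 57.44746398925781), 15.537775993347168)
36 ((480.52099609375, 276.9742126464844), (29.170927047729492, 52.534271240234375), 15.537798881530762)
90 ((325.5268249511719, 189.0896759033203), (58.167213439941406, 32.920555114746094), 87.39744567871094)
0 ((482.76116943359375, 271.7793884277344), (32.25932312011719, 57.70187759399414), 15.656655311584473)
36 ((480.5568542480469, 277.0173034667969), (29.500356674194336, 52.766929626464844), 15.656704902648926)
fix [186 183 184 139  95  79  73  94 149 200 188 200 203 201 198 203 201 198
 202 117  93 146 144 144 145 144 144 144 144 144 125 138 199 191 199  86
  93  88 118 118 118 116 129 180] [185 186 186 187 122 135 116  97 107 120 205 198  83  92  83  90  96  82
  86  85 129 125 126 128 127 128 131 181 143 126 188 127 125 135 201 196
 203  88  92  93 119 158 181 183] [188 191 188 187 188 188 132 133 134 135 135 134 134 139 144 203 201 198
  84  87  88  87  96 127 125 125 125 125 125 124 120 130 136 172 203 201
 200 199 198 197 105  92 119 117 118]
```

View pics/ab.png

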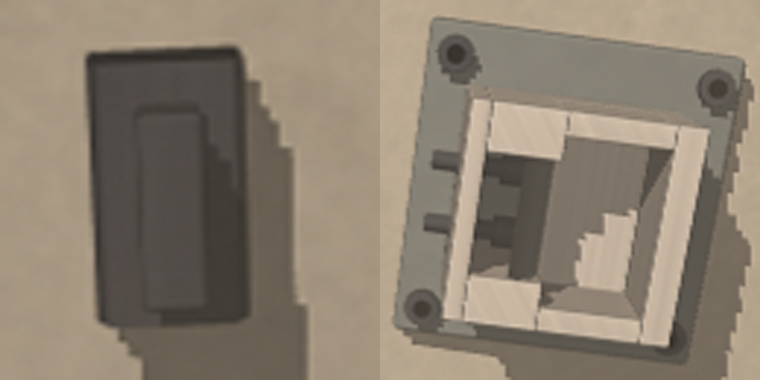

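The left crop shows the rib top with corners near (137,112), (205,112), (205,307) and (143,310), inside the shoulder outline. The right crop shows the fixture's bright top with corners near (93,98), (328,128), (288,345) and (65,318), the pocket open and the plate side at the left.

```bash
python3 - <<'E'
from h import *
i=np.load("w_block.npy",allow_pickle=True).item()
def quad(info,pts,z,o,s):
    P=np.array([onz(info,(o[0]+(u+.5)*s-.5,o[1]+(v+.5)*s-.5),z)[:2] for u,v in pts])
    return P.mean(0).round(1),[np.linalg.norm(P[k]-P[(k+1)%4]).round(1) for k in range(4)],[np.degrees(np.arctan2(*(P[k]-P[(k+1)%4])[::-1])).round(1) for k in range(4)]
print("rib",quad(i,[(137,112),(205,112),(205,307),(143,310)],56,(290,150),80/380))
print("sho",quad(i,[(88,60),(243,60),(248,318),(97,322)],36,(290,150),80/380))
f=np.load("w_fix.npy",allow_pickle=True).item(); g=cv2.imread("pics/w_fix.png").max(2)
m=np.zeros_like(g); m[155:256,318:416]=1
for th in (160,175,188):
    k=cv2.morphologyEx(((g>th)&(m>0)).astype(np.uint8),cv2.MORPH_CLOSE,np.ones((7,7)))
    c=blob(k); print(th,cv2.minAreaRect(c),"@60",rect_on(f,c,60)[1])
print("topq",quad(f,[(93,98),(328,128),(288,345),(65,318)],60,(298,132),130/380))
print("base",quad(f,[(55,18),(364,58),(308,364),(16,328)],12,(298,132),130/380))
t=camera_info("top"); g=cv2.imread("pics/top0.png").max(2); m=np.zeros_like(g); m[220:275,272:330]=1
print("top cam body",quad(t,[(57,58),(210,58),(210,214),(57,214)],60,(269,215),64/266))
print("top cam base",quad(t,[(20,22),(248,22),(248,246),(20,246)],12,(269,215),64/266))
print("top cam rib",onz(t,(129+(390-266)*64/266,252+128*64/266),56))
E
```

```text
rib (array([480.7, 276.3]), [np.float64(12.1), np.float64(35.5), np.float64(11.4), np.float64(36.1)], [np.float64(-166.9), np.float64(103.8), np.float64(16.0), np.float64(-75.0)])
sho (array([480.5, 276.6]), [np.float64(29.0), np.float64(49.3), np.float64(29.3), np.float64(50.1)], [np.float64(-166.9), np.float64(105.3), np.float64(14.7), np.float64(-75.1)])
160 ((364.58953857421875, 208.07861328125), (81.80933380126953, 75.99412536621094), 7.594643592834473) @60 ((554.6926879882812, 13.854869842529297), (68.75135040283203, 65.85370635986328), 1.2203426361083984)
175 ((364.4956359863281, 208.03274536132812), (81.34676361083984, 75.6637191772461), 7.594643592834473) @60 ((554.734375, 13.815616607666016), (68.55963897705078, 65.6597900390625), 1.3104298114776611)
188 ((364.4913024902344, 208.06549072265625), (81.08243560791016, 75.33330535888672), 7.594643592834473) @60 ((554.7052612304688, 13.779081344604492), (68.24190521240234, 65.37161254882812), 1.2697569131851196)
topq (array([554.9,  14. ]), [np.float64(68.2), np.float64(65.7), np.float64(68.0), np.float64(65.7)], [np.float64(-178.5), np.float64(91.8), np.float64(1.6), np.float64(-88.0)])
base (array([557.7,  14.1]), [np.float64(99.9), np.float64(103.7), np.float64(101.2), np.float64(103.4)], [np.float64(-178.5), np.float64(92.1), np.float64(1.4), np.float64(-88.6)])
top cam body (array([553.6,  14.7]), [np.float64(67.0), np.float64(68.3), np.float64(66.7), np.float64(68.2)], [np.float64(91.7), np.float64(1.5), np.float64(-88.4), np.float64(-178.3)])
top cam base (array([557. ,  14.5]), [np.float64(104.3), np.float64(102.4), np.float64(103.7), np.float64(102.2)], [np.float64(91.7), np.float64(1.5), np.float64(-88.4), np.float64(-178.2)])
top cam rib [481.06710383 272.70552883  56.        ]
```

The measurements agree across cameras and with the known sizes:
- **Pocket centre:** about (564.2, 14.1), yaw 1.4°.
- **Block:** (480.6, 276.4), yaw 15.2°.

Next I'll go down to the rib.

Emit:
{"api": "move_arm", "payload": {
  "commands": [
    [[0.6,1.9,-3],[0,0,2.1],1],
    [[0,0,-4.5],[0,0,0],0.6],
    [[0,0,-4.5],[0,0,0],0.5],
    [[0,0,-3.5],[0,0,0],0.5],
    [[0,0,0],[0,0,0],0.5],
    [[0,0,0],[0,0,0],0.5]
  ]
}}

```text
t: 3.25
eef_pos: [480.6, 275.3, 95.3]
tcp_rot: [-3.141, 0.0, 1.834]
ft_force: [0.2, 0.0, 1.8]
opening: 0.637
grip_force: 0.0
```

Emit:
{"api": "move_arm", "payload": {
  "commands": [
    [[0,0.1,-2],[0,0,0],0.4],
    [[0,0,-2],[0,0,0],0.4],
    [[0,0,-1.6],[0,0,0],0.4],
    [[0,0,0],[0,0,0],0.3],
    [[0,0,0],[0,0,0],0],
    [[0,0,0],[0,0,0],0],
    [[0,0,0],[0,0,0],0],
    [[0,0,0],[0,0,0],0],
    [[0,0,0],[0,0,0],0]
  ]
}}

```text
t: 4.15
eef_pos: [480.3, 277.8, 39.9]
tcp_rot: [3.14, -0.0, 1.836]
ft_force: [-0.6, -1.9, 8.8]
opening: 0.124
grip_force: 30.0
```

Emit:
{"api": "move_arm", "payload": {
  "commands": [
    [[0,0,1],[0,0,0],0],
    [[0,0,3],[0,0,0],0],
    [[0,0,4],[0,0,0],0],
    [[0,0,3],[0,0,0],0],
    [[0,0,0],[0,0,0],0],
    [[0,0,0],[0,0,0],0],
    [[0,0,0],[0,0,0],0]
  ]
}}

```text
t: 4.85
eef_pos: [479.2, 277.5, 147.8]
tcp_rot: [-3.14, 0.0, 1.836]
ft_force: [0.9, -0.0, -1.9]
opening: 0.12
grip_force: 30.0
```

```bash
python3 - <<'E'
from h import *
s=state();i=camera_info("wrist"); im=read_camera("wrist"); cv2.imwrite("pics/held.png",im)
np.save("held.npy",i,allow_pickle=True); print(s["eef_pos"],s["tcp_rot"],s["ft_force"],s["moment"])
E
```

```text
[479.21259539 277.47965744 147.84833854] [-3.14008845e+00  2.36003404e-04  1.83631856e+00] [ 0.89926303 -0.02133992 -1.85175663] [-0.03814506 -0.0950295   0.009662  ]
```

View pics/held.png

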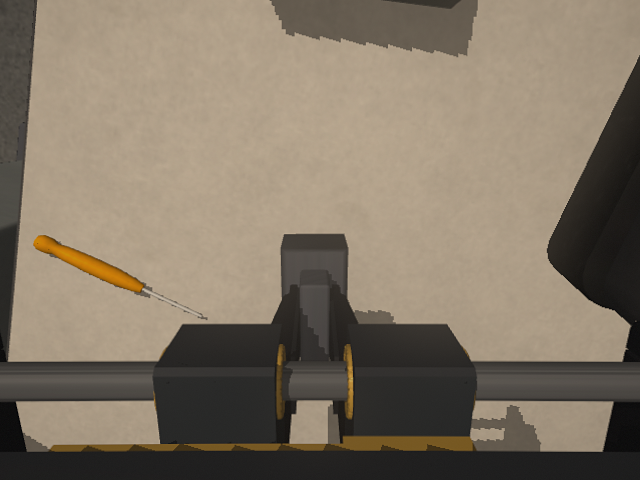

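The block is held between the fingers and upright. Its +y end face is at rows 235-250, columns 282-348, and the rib end is near row 270. I'll measure where it sits in the grip.

```bash
python3 - <<'E'
from h import *
i=np.load("held.npy",allow_pickle=True).item(); g=cv2.imread("pics/held.png").max(2)
print(g[228:290,290]);print(g[262:285,315]);print(g[256,274:356]);
a=1.8363-np.pi/2; X=np.array([np.cos(a),np.sin(a)]);Y=np.array([-X[1],X[0]]);t=np.array([479.2,277.5])
for n,p,z in(("bottom front",(315,234),107.9),("shoulder front",(290,249),143.9),("rib front",(315,270),163.9),("sh L",(282.5,256),143.9),("sh R",(347.5,256),143.9)):
    d=onz(i,p,z)[:2]-t; print(n,(d@X).round(1),(d@Y).round(1))
E
```

```text
[177 176 176 177 177 185  83  63  66  66  67  67  67  66  67  67  67  67
  67  68  68  72  76  79  84  86  86  85  85  85  85  85  85  84  84  85
  85  84  85  84  84  84  83  84  84  83  83  84  83  83  83  83  82  83
  83  83  81  62  54  54  50  50]
[85 85 85 84 84 84 85 78 70 70 70 70 69 70 71 70 70 69 67 69 70 70 72]
[174 175 176 176 176 179 163  62  73  77  80  82  85  85  86  85  85  85
  85  85  85  85  86  87  86  86  85  86  85  85  84  84  83  84  84  84
  85  85  85  86  86  85  85  84  84  83  84  85  84  85  85  85  87  86
  86  85  85  85  85  85  85  85  85  85  84  85  85  85  85  80  75  71
  64  90 152 176 175 174 173 172 170 170]
bottom front 0.7 21.5
shoulder front -10.1 24.3
rib front 0.6 21.9
sh L -13.4 21.2
sh R 14.7 21.2
```

Emit:
{"api": "move_arm", "payload": {
  "commands": [
    [[1.4,-4.4,0],[0,0,-4.6],0],
    [[1.4,-4.4,0],[0,0,-4.6],0],
    [[1.4,-4.4,0],[0,0,-4.6],0],
    [[1.4,-4.4,0],[0,0,0],0],
    [[1.4,-4.4,0],[0,0,0],0],
    [[1.4,-4.2,0],[0,0,0],0],
    [[0,0,-2],[0,0,0],0],
    [[0,0,-1],[0,0,0],0],
    [[0,0,0],[0,0,0],0],
    [[0,0,0],[0,0,0],0]
  ]
}}

```text
t: 5.9
eef_pos: [563.5, 16.6, 118.4]
tcp_rot: [-3.14, -0.0, 1.597]
ft_force: [-0.7, -0.3, -1.6]
opening: 0.12
grip_force: 30.0
```

Emit:
{"api": "move_arm", "payload": {
  "commands": [
    [[0,-0.1,-0.6],[0,0,-0.1],0],
    [[0,0,-0.6],[0,0,0],0],
    [[0,0,-0.4],[0,0,0],0],
    [[0,0,-0.3],[0,0,0],0],
    [[0,0,0],[0,0,0],0],
    [[0,0,0],[0,0,0],0]
  ]
}}

```text
t: 6.5
eef_pos: [563.8, 14.7, 99.7]
tcp_rot: [3.141, 0.0, 1.594]
ft_force: [-0.1, 0.1, -2.4]
opening: 0.125
grip_force: 30.0
```

Emit:
{"api": "move_arm", "payload": {
  "commands": [
    [[0,0.05,0],[0,0,0],0],
    [[0,0,-0.2],[0,0,0],0],
    [[0,0,-0.2],[0,0,0],0],
    [[0,0,0],[0,0,0],0],
    [[0,0,0],[0,0,0],0]
  ]
}}

```text
t: 7.0
eef_pos: [563.7, 15.2, 95.6]
tcp_rot: [-3.142, 0.0, 1.594]
ft_force: [-0.3, 0.5, -1.6]
opening: 0.126
grip_force: 30.0
```

No contact, and the underside is now about 4 mm inside. I'll continue down in steps.

Emit:
{"api": "move_arm", "payload": {
  "commands": [
    [[0,0,-0.3],[0,0,0],0],
    [[0,0,-0.3],[0,0,0],0],
    [[0,0,0],[0,0,0],0],
    [[0,0,0],[0,0,0],0]
  ]
}}

```text
t: 7.4
eef_pos: [563.7, 15.2, 89.5]
tcp_rot: [-3.141, -0.0, 1.594]
ft_force: [-0.1, 0.1, -1.7]
opening: 0.124
grip_force: 30.0
```

Emit:
{"api": "move_arm", "payload": {
  "commands": [
    [[0,0,-0.4],[0,0,0],0],
    [[0,0,-0.4],[0,0,0],0],
    [[0,0,-0.4],[0,0,0],0],
    [[0,0,-0.4],[0,0,0],0],
    [[0,0,-0.4],[0,0,0],0],
    [[0,0,0],[0,0,0],0],
    [[0,0,0],[0,0,0],0]
  ]
}}

```text
t: 8.1
eef_pos: [563.7, 15.2, 69.6]
tcp_rot: [-3.141, -0.0, 1.594]
ft_force: [-0.2, 0.8, -2.6]
opening: 0.127
grip_force: 30.0
```

Emit:
{"api": "move_arm", "payload": {
  "commands": [
    [[0,0,-0.3],[0,0,0],0],
    [[0,0,-0.2],[0,0,0],0],
    [[0,0,-0.1],[0,0,0],0],
    [[0,0,0],[0,0,0],0],
    [[0,0,0],[0,0,0],0],
    [[0,0,0],[0,0,0],0]
  ]
}}

```text
t: 8.7
eef_pos: [563.7, 15.2, 63.9]
tcp_rot: [3.141, 0.0, 1.594]
ft_force: [-2.5, 0.3, 5.7]
opening: 0.125
grip_force: 30.0
```

Emit:
{"api": "move_arm", "payload": {
  "commands": [
    [[0,0,-0.1],[0,0,0],0],
    [[0,0,-0.1],[0,0,0],0],
    [[0,0,0],[0,0,0],0],
    [[0,0,0],[0,0,0],0]
  ]
}}

```text
t: 9.1
eef_pos: [563.8, 15.2, 63.8]
tcp_rot: [3.14, 0.0, 1.594]
ft_force: [-9.0, 0.2, 28.8]
opening: 0.12
grip_force: 30.1
```

The block is seated: the TCP stopped at 63.8, the flush height, with 29 N of push. I'll unload, release and lift.

Emit:
{"api": "move_arm", "payload": {
  "commands": [
    [[0,0,0.2],[0,0,0],0],
    [[0,0,0],[0,0,0],0.35],
    [[0,0,0],[0,0,0],0.35],
    [[0,0,0],[0,0,0],0.35],
    [[0,0,0],[0,0,0],0.35],
    [[0,0,0.5],[0,0,0],0.35],
    [[0,0,2],[0,0,0],0.35],
    [[0,0,4.5],[0,0,0],0.35],
    [[-1,0,4.5],[0,0,0],0.35],
    [[-2,-1.4,4],[0,0,0],0.35]
  ]
}}

```text
t: 10.1
eef_pos: [534.0, 1.9, 220.9]
tcp_rot: [3.14, -0.0, 1.595]
ft_force: [0.5, 0.9, 0.5]
opening: 0.348
grip_force: 0.0
```

Emit:
{"api": "move_arm", "payload": {
  "commands": [
    [[-2,0,3.5],[0,0,7],0.6],
    [[0,0,0],[0,0,0],0.6],
    [[0,0,0],[0,0,0],0.6],
    [[0,0,0],[0,0,0],0.6]
  ]
}}

```text
t: 10.5
eef_pos: [513.8, 1.3, 252.7]
tcp_rot: [-3.14, -0.0, 1.715]
ft_force: [0.0, -0.3, -0.9]
opening: 0.588
grip_force: 0.0
```

```bash
python3 - <<'E'
from h import *
s=state();i=camera_info("wrist"); im=read_camera("wrist"); cv2.imwrite("pics/seat.png",im)
np.save("seat.npy",i,allow_pickle=True); print(s["eef_pos"],s["tcp_rot"],s["ft_force"])
E
```

```text
[513.75195142   1.30823261 252.68718573] [-3.14035634e+00 -3.73381925e-04  1.71483845e+00] [ 0.01537865 -0.28364515 -0.85746747]
```

Emit:
{"api": "move_arm", "payload": {
  "commands": [
    [[0,-4.8,0],[0,0,6],0.6],
    [[0,-4.8,0],[0,0,5.5],0.6],
    [[0,-4.8,0],[0,0,0],0.6],
    [[0,-4.8,0],[0,0,0],0.6],
    [[0,-4.8,0],[0,0,0],0.6],
    [[0,-1.5,0],[0,0,0],0.6],
    [[0,0,0],[0,0,0],0.6],
    [[0,0,0],[0,0,0],0.6],
    [[0,0,0],[0,0,0],0.6]
  ]
}}

```text
t: 11.45
eef_pos: [513.9, -252.3, 253.3]
tcp_rot: [-3.141, -0.001, 1.918]
ft_force: [-0.7, -0.0, 1.1]
opening: 0.599
grip_force: 0.0
```

```bash
python3 - <<'E'
from h import *
s=state();i=camera_info("wrist"); im=read_camera("wrist"); cv2.imwrite("pics/st2.png",im)
np.save("st2.npy",i,allow_pickle=True); print(s["eef_pos"],s["tcp_rot"],s["ft_force"],s["qvel"].round(3))
f=np.load("seat.npy",allow_pickle=True).item(); fm=cv2.imread("pics/seat.png")
def crop(im,info,P,h=44):
    u,v=proj(info,P).astype(int); print("crop origin",u-h,v-h); return cv2.resize(im[v-h:v+h,u-h:u+h],(400,400),interpolation=cv2.INTER_CUBIC)
b=crop(im,i,(547,-253,60)); b=cv2.convertScaleAbs(b,alpha=2.2)
cv2.imwrite("pics/cd.png",np.hstack([crop(fm,f,(557,14,50)),b]))
E
```

```text
[ 513.92044291 -252.33696768  253.3064361 ] [-3.14128952e+00 -8.51783231e-04  1.91781149e+00] [-0.65223497 -0.03680155  1.09317702] [ 0.004 -0.006 -0.001 -0.002 -0.002 -0.006]
crop origin 305 182
crop origin 320 160
```

View pics/cd.png

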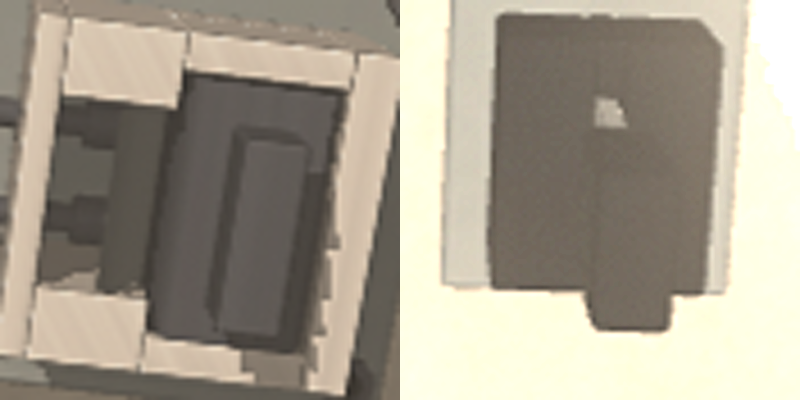

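The left crop shows the block seated, rib up, shoulders level with the body top, and the plate slot at its left. The right crop shows the stand body from (490,15) to (720,290). The handle's -y end sticks out below it at columns 590-672 down to row 330, and a lit patch of blade is at (610,112).

```bash
python3 - <<'E'
from h import *
i=np.load("st2.npy",allow_pickle=True).item()
Q=lambda u,v,z: onz(i,(320+(u-400+.5)*.22-.5,160+(v+.5)*.22-.5),z)[:2]
L=Q(590,318,110);Rr=Q(672,318,110);b=Q(630,331,110)
BL,BR,TR=Q(490,290,45),Q(706,292,45),Q(722,60,45)
bl,tr=Q(443,285,10),Q(729,290,10)
print("handle w",Rr-L,"mid",(L+Rr)/2,"end",b); print("body",BL,BR,np.linalg.norm(BR-BL))
print("base width",np.linalg.norm(tr-bl))
for n,p,q in(("sideR",Q(706,280,45),Q(720,80,45)),("bottom",BL,BR),("baseL",Q(443,285,10),Q(452,20,10)),("basebot",bl,tr)):
    d=q-p; print(n,np.degrees(np.arctan2(d[1],d[0])))
g=cv2.imread("pics/st2.png").max(2).astype(float)
print(g[160:236,362].astype(int)); print(g[229,352:386].astype(int)); print(g[215,335:395].astype(int)); print(g[185,335:395].astype(int))
E
```

```text
handle w [12.89237871  4.65134155] mid [ 555.10014047 -239.72864803] end [ 555.78270541 -241.86798989]
body [ 540.16008373 -256.31173945] [ 581.12025316 -241.97328899] 43.397311452352106
base width 62.743261108599505
sideR 108.67598647530325
bottom 19.293025934440564
baseL 108.51530235214918
basebot 18.810655344875
[135 136 135 135 134 134 134 135 136 134 134 135 136 137  96  88  98 101
 101 101 102 101 100 100 101 104  60  58  58  58  59  58  60  60  60  59
  59  59  59  59  58  58  58  57  57  57  57  57  57  58  57  56  57  56
  56  54  55  54  54  54  54  55  56  55  55  55  55  55  55  56  55  55
  56  55  55  55]
[ 53  52  53  54  54  54  54  54  54  54  56  56  55  56  55  57  57  58
  58  57  58  74 103 101  99  98 120 136 137 137 137 137 137 136]
[ 50  51  50  51  50  52  52  51  52  51  51  50  50  50  51  51  52  51
  52  52  53  53  53  52  54  54  55  54  57  57  58  58  58  59  60  60
  60  59  59  76 104 103 102  96 110 136 135 135 134 135 135 135 135 137
 136 134 133 133 160 217]
[ 53  54  53  56  61  61  62  63  61  69  87  81  62  63  63  65  82  99
  86  87  87  87  88  88  92 104 104 104 103 103 104 104 104 104 104 104
 103 103 103 104 103 104 104 105 104 101 110 136 151 213 211 212 211 210
 209 208 208 207 207 208]
```

I swapped the crop origins: the stand crop is the first one printed, (305,182). Redoing the numbers.

```bash
python3 - <<'E'
from h import *
i=np.load("st2.npy",allow_pickle=True).item(); f=np.load("seat.npy",allow_pickle=True).item()
Q=lambda u,v,z: onz(i,(305+(u-400+.5)*.22-.5,182+(v+.5)*.22-.5),z)[:2]
def w(n,p,q): d=q-p; print(n,"len",np.linalg.norm(d).round(1),"ang",np.degrees(np.arctan2(d[1],d[0])).round(1),"mid",((p+q)/2).round(1))
w("handle",Q(590,318,110),Q(672,318,110)); print("end",Q(630,331,110))
w("bodybot",Q(490,290,45),Q(706,292,45)); w("sideR",Q(706,280,45),Q(720,80,45)); w("basebot",Q(443,285,10),Q(729,290,10)); w("baseL",Q(443,285,10),Q(452,20,10))
# seated rib and shoulder gap, body top
F=lambda u,v,z: onz(f,(320+(u+.5)*.22-.5,160+(v+.5)*.22-.5),z)[:2]
ends=[F(248,142,80),F(306,145,80),F(275,334,80),F(220,330,80)]
w("rib +y",ends[0],ends[1]); w("rib -y",ends[3],ends[2]); print("rib c",np.mean(ends,0))
w("pocket +y",F(188,72,60),F(352,90,60)); w("pocket -y",F(145,338,60),F(307,356,60))
# dark structure in the stand top
g=cv2.imread("pics/st2.png").max(2)[182:270,305:393]
cv2.imwrite("pics/e.png",cv2.resize(cv2.createCLAHE(8,(2,2)).apply(np.clip(g.astype(int)*3,0,255).astype(np.uint8)),(560,560),interpolation=cv2.INTER_CUBIC))
E
```

```text
handle len 13.9 ang 19.8 mid [ 550.8 -259.9]
end [ 551.44316272 -262.09828458]
bodybot len 44.1 ang 19.3 mid [ 555.3 -273.3]
sideR len 41.1 ang 108.2 mid [ 568.7 -244.1]
basebot len 63.7 ang 18.8 mid [ 558.7 -282.1]
baseL len 59.1 ang 108.0 mid [ 519.5 -264.2]
rib +y len 10.4 ang 5.2 mid [564.1  31.4]
rib -y len 10.1 ang 3.9 mid [565.2  -3.5]
rib c [564.65642014  13.98103856]
pocket +y len 30.9 ang 2.0 mid [564.2  40.1]
pocket -y len 31.8 ang 1.7 mid [565.2 -11.7]
```

View pics/e.png

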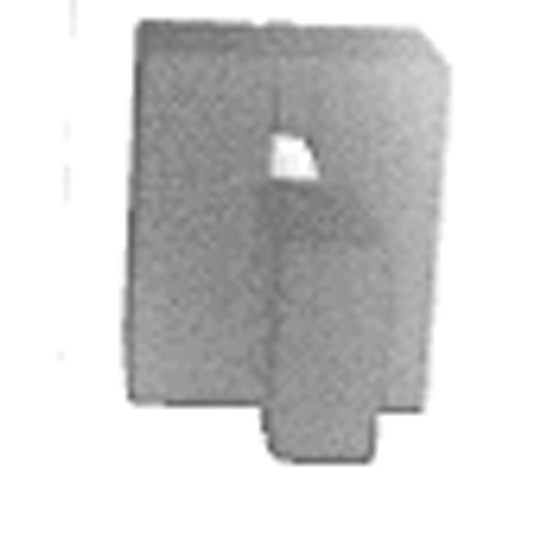

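Sizes and stand-gauge agreement are good: the gauge centre is at (547.0,-248.6), yaw 18.6°. The enhanced crop shows the handle end at (320,460) and the lit blade patch at (292,160). The seated rib centre is (564.7,14.0), which is also the pocket centre. I'll go above the gauge.

Emit:
{"api": "move_arm", "payload": {
  "commands": [
    [[3.2,0.3,0],[0,0,-1.3],0.5],
    [[0,0,-3.5],[0,0,0],0.5],
    [[0,0,-4],[0,0,0],0.5],
    [[0,0,-3],[0,0,0],0.5],
    [[0,0,0],[0,0,0],0.5],
    [[0,0,0],[0,0,0],0.5],
    [[0,0,0],[0,0,0],0.5]
  ]
}}

```text
t: 12.2
eef_pos: [546.6, -250.8, 150.6]
tcp_rot: [3.14, 0.002, 1.894]
ft_force: [-0.9, -1.0, 0.5]
opening: 0.498
grip_force: 0.0
```

Emit:
{"api": "move_arm", "payload": {
  "commands": [
    [[0,0.2,-2],[0,0,0],0.5],
    [[0,0,-2],[0,0,0],0.5],
    [[0,0,-2],[0,0,0],0.5],
    [[0,0,-1.75],[0,0,0],0.45],
    [[0,0,0],[0,0,0],0.45],
    [[0,0,0],[0,0,0],0.45]
  ]
}}

```text
t: 12.8
eef_pos: [546.4, -249.0, 72.6]
tcp_rot: [3.14, 0.001, 1.894]
ft_force: [-0.7, -0.0, -0.1]
opening: 0.453
grip_force: 0.0
```

Emit:
{"api": "move_arm", "payload": {
  "commands": [
    [[0,0,0],[0,0,0],0.2],
    [[0,0,0],[0,0,0],0.1],
    [[0,0,0],[0,0,0],0],
    [[0,0,0],[0,0,0],0],
    [[0,0,0],[0,0,0],0],
    [[0,0,0],[0,0,0],0],
    [[0,0,0],[0,0,0],0]
  ]
}}

```text
t: 13.5
eef_pos: [546.0, -248.8, 71.4]
tcp_rot: [3.141, 0.0, 1.894]
ft_force: [1.0, 1.8, 3.9]
opening: 0.146
grip_force: 30.0
```

Emit:
{"api": "move_arm", "payload": {
  "commands": [
    [[0,0,0.5],[0,0,0],0],
    [[0,0,1],[0,0,0],0],
    [[0,0,1.5],[0,0,0],0],
    [[0,0,2],[0,0,0],0],
    [[0,0,2],[0,0,0],0],
    [[0,0,2],[0,0,0],0],
    [[0,0,0],[0,0,0],0],
    [[0,0,0],[0,0,0],0],
    [[0,0,0],[0,0,0],0]
  ]
}}

```text
t: 14.4
eef_pos: [545.2, -248.5, 160.1]
tcp_rot: [-3.14, -0.001, 1.894]
ft_force: [-0.8, -0.4, -1.6]
opening: 0.143
grip_force: 30.0
```

```bash
python3 - <<'E'
from h import *
s=state();i=camera_info("wrist"); im=read_camera("wrist"); cv2.imwrite("pics/gheld.png",im); np.save("gheld.npy",i,allow_pickle=True)
T=s["eef_pos"];yw=s["tcp_rot"][2]; print(T,s["tcp_rot"],s["ft_force"],s["moment"],s["opening"])
a=yw-np.pi/2;X=np.array([np.cos(a),np.sin(a),0]);Y=np.array([-X[1],X[0],0])
for n,x,y,z in(("+y edge tip",0,13,-61),("handle +y bottom",0,14,-1),("h+y L",-7,14,-1),("h+y R",7,14,-1),("blade L",-2,13,-25),("blade R",2,13,-25)): print(n,proj(i,T+x*X+y*Y+[0,0,z]).round(1))
g=im.max(2)
for r in range(200,300,8): print(r,g[r,285:350:3])
E
```

```text
[ 545.18581645 -248.53145934  160.13888807] [-3.14039016e+00 -1.31698901e-03  1.89396915e+00] [-0.81236169 -0.39921711 -1.62158394] [-0.00939342 -0.12783824 -0.0120963 ] 0.14342173632851812
+y edge tip [313.8 239.2]
handle +y bottom [313.6 273.9]
h+y L [297.3 273.9]
h+y R [329.9 273.9]
blade L [309.6 258.9]
blade R [317.8 258.9]
200 [97 43 44 43 44 45 46 44 45 46 47 47 48 49 49 50 53 53 56 56 57 89]
208 [51 47 47 47 47 47 47 48 47 47 48 49 47 50 51 52 53 53 55 56 57 58]
216 [51 47 47 47 47 48 46 46 47 46 47 48 45 48 49 51 53 52 54 55 55 60]
224 [ 50  48  47  48  47  46  46  46  48  50 104 103  45  48  48  49  51  50
  52  53  54  63]
232 [ 65  48  47  47  46  46  46  46  47  49 102 104  44  47  48  48  49  49
  51  52  53  70]
240 [ 63  49  49  47  47  46  46  46  46  48 103 105  43  46  47  48  48  49
  50  51  52  74]
248 [64 49 48 49 47 47 46 46 44 87 85 68 44 45 46 46 48 48 49 50 51 94]
256 [ 64  49  48  48  47  47  46  45  43  86  85  81  44  44  45  46  46  46
  49  48  49 108]
264 [ 81  50  48  48  47  46  45  45  45  85  84  80  44  44  44  45  45  46
  47  47  47 106]
272 [124  45  45  45  45  44  44  43  45  86  84  78  39  43  42  42  43  44
  44  46  44 141]
280 [140 140 139 138 139  42  43  42  43  41  41  40  41  40  38 106 139 140
 139 138 139 139]
288 [140  44  46  47  49  44  43  42  41  41  40  41  41  39  40  40  61  40
  40 105 138 139]
296 [48 47 46 47 45 43 43 41 41 40 41 39 39 39 39 40 42 39 41 41 40 83]
```

```bash
python3 - <<'E'
import cv2
g=cv2.imread("pics/gheld.png").max(2)
for r in (224,236,244,248,252,260,268,272,274,276,278): print(r,g[r,306:326])
print(g[212:284,314]); print(g[280,294:334]);print(g[284,294:334])
E
```

```text
224 [ 46  48  47  48  46  45  50  80 105 104 103 102 103  95  48  45  47  47
  48  48]
236 [ 47  45  45  46  45  45  50  78 105 103 102 103 105  96  47  43  45  46
  46  47]
244 [46 46 46 44 48 67 87 86 86 85 85 86 93 97 39 44 45 46 45 46]
248 [46 45 45 44 54 77 87 85 84 85 85 83 68 39 41 44 45 45 45 45]
252 [46 45 46 44 53 79 87 86 85 84 84 86 81 38 41 45 46 44 45 45]
260 [45 45 45 43 59 90 86 85 85 84 85 85 79 44 41 44 44 44 45 44]
268 [44 45 45 44 61 88 86 85 86 84 84 85 79 51 40 42 43 44 44 43]
272 [43 43 41 45 64 88 86 84 85 84 84 84 78 54 52 39 41 42 43 43]
274 [139 139 139 132 101  86  86  85  86  83  84  84  80  98 143 140 140 140
 140 138]
276 [ 82  82  84  79  64  64  64  65  65  63  64  63  67  80  83  82  82  82
  93 126]
278 [59 59 57 59 59 59 58 59 59 58 58 58 58 57 57 58 58 57 54 67]
[ 48  48  48  48  48  46  64 104 106 104 105 105 105 106 106 106 105 104
 105 104 104 105 104 105 105 106 105 105 105  91  86  85  86  85  85  85
  84  86  85  85  85  88  44  71  85  86  85  85  85  85  85  86  85  85
  85  85  86  85  85  85  85  85  86  87  65  57  59  42  41  41  40  41]
[138 138 138 139 136 105  42  40  41  43  43  41  42  42  41  43  42  41
  41  41  41  41  39  40  40  40  40  41  40  40  40  41  39  38  39  58
 106 141 139 139]
[108 143 144 130  54  40  43  44  43  44  43  43  43  43  41  41  43  41
  41  41  40  41  40  41  41  40  41  41  40  40  40  40  40  40  42  39
  52 102 142 134]
```

The held gauge is upright and centred: blade columns are 310.3-318.4, with the dark line at row 254, as predicted. The slot target for the TCP is (547.2, 13.9), yaw 1.595. Moving over it.

Emit:
{"api": "move_arm", "payload": {
  "commands": [
    [[0.2,4.4,0],[0,0,-5.7],0],
    [[0,4.4,0],[0,0,-5.7],0],
    [[0,4.4,0],[0,0,-5.7],0],
    [[0,4.4,0],[0,0,0],0],
    [[0,4.4,0],[0,0,0],0],
    [[0,4.2,0],[0,0,0],0],
    [[0,0,-1.5],[0,0,0],0],
    [[0,0,0],[0,0,0],0],
    [[0,0,0],[0,0,0],0],
    [[0,0,0],[0,0,0],0]
  ]
}}

```text
t: 15.45
eef_pos: [547.9, 12.4, 146.3]
tcp_rot: [-3.142, 0.0, 1.594]
ft_force: [0.9, -0.2, -0.4]
opening: 0.147
grip_force: 30.0
```

```bash
python3 - <<'E'
from h import *
s=state();i=camera_info("wrist"); im=read_camera("wrist"); cv2.imwrite("pics/over.png",im); np.save("over.npy",i,allow_pickle=True)
T=s["eef_pos"];print(T.round(1),s["tcp_rot"].round(4),s["ft_force"].round(1))
g=im.max(2)
tip=T+[0,13,-61.4]; print("tip px",proj(i,tip),"slot mouth +y end px",proj(i,[547.7,32.2,60]),"pocket edges",proj(i,[548.9,39.5,60]),proj(i,[580.4,40.2,60]))
for r in range(196,262,6): print(r,g[r,280:380:2])
E
```

```text
[547.9  12.4 146.3] [-3.1416  0.      1.5943] [ 0.9 -0.2 -0.4]
tip px [313.43907879 239.17026053] slot mouth +y end px [313.39729485 217.881991  ] pocket edges [315.62254697 206.28026059] [367.03240497 206.30765413]
196 [221 221 218 219 222 221 221 221 223 220 218 219 222 222 223 221 216 175
 220 223 223 220 218 218 217 218 217 218 221 219 221 218 217 219 220 220
 219 218 219 221 222 222 219 173 219 219 217 216 217 219]
202 [221 217 218 218 217 216 219 219 218 219 219 218 216 215 219 219 218 168
 211 214 215 217 218 215 212 213 212 213 211 214 216 215 216 213 213 214
 216 215 213 212 214 216 211 216 216 217 215 214 216 218]
208 [216 218 220 217 217 217 216 215 217 218 217 218 218 217 214 214 215 102
  88  74  92  90  90  90  90  90  91  91  90  90  90  91  92  91  91  90
  91  90  89  89  88  77  86 221 216 217 214 214 216 219]
214 [215 216 215 217 219 217 215 216 215 214 215 218 215 217 216 218 208 102
  88  86  95  98  96  96  98  98  97  97  97  97  99  97  95  97  98  99
  98  98  96  97  97  68  92 219 216 216 213 214 216 219]
220 [ 88  74  74  75  75  75  76  77  79  84  86  89
[... 703 characters left out ...]
95  96  95  95  94
  75  72  73  72  71  67 133 217 215 214 210 214 215 202]
244 [ 89  88  89  89  89  90  86  71  73  83  85  88  88  89  88  90 121 120
 120  96  91  95  94  94  94  90  81  97  97  97  96  94  94  94  94  93
  71  71  71  72  69  69  95 157 216 213 210 213 215 182]
250 [ 89  78  75  75  73  75  75  75  76  82  85  87  87  88  87  95 120 120
 118 107  90  94  94  94  93  89  81  96  97  96  95  94  93  94  93  91
  68  72  71  71  68  68 106 131 220 209 210 213 215 170]
256 [ 88  88 106 100 101 101 101 100  96  81  84  87  87  88  87  93 120 120
 118 106  90  94  93  93  93  87  76  78  96  95  94  92  94  93  93  89
  63  69  70  70  66  71 111 222 215 209 209 213 217 124]
```

Image columns give blade 314.8, pocket seams 314.2 and 366.2, so the blade needs about -0.9 mm in x. I'll correct that and lower it to the mouth.

Emit:
{"api": "move_arm", "payload": {
  "commands": [
    [[-0.08,0.15,0],[0,0,0],0],
    [[0,0,-0.8],[0,0,0],0],
    [[0,0,-0.8],[0,0,0],0],
    [[0,0,-0.7],[0,0,0],0],
    [[0,0,0],[0,0,0],0],
    [[0,0,0],[0,0,0],0]
  ]
}}

```text
t: 16.1
eef_pos: [546.9, 14.8, 122.8]
tcp_rot: [-3.141, -0.0, 1.596]
ft_force: [-0.4, 0.5, -0.9]
opening: 0.146
grip_force: 30.0
```

Emit:
{"api": "move_arm", "payload": {
  "commands": [
    [[0,-0.05,-0.3],[0,0,0],0],
    [[0,0,-0.3],[0,0,0],0],
    [[0,0,-0.3],[0,0,0],0],
    [[0,0,0],[0,0,0],0],
    [[0,0,0],[0,0,0],0]
  ]
}}

```text
t: 16.6
eef_pos: [547.0, 14.2, 114.1]
tcp_rot: [3.142, 0.0, 1.596]
ft_force: [-0.5, -0.0, -0.8]
opening: 0.145
grip_force: 30.0
```

Emit:
{"api": "move_arm", "payload": {
  "commands": [
    [[0,0,-0.2],[0,0,0],0],
    [[0,0,-0.2],[0,0,0],0],
    [[0,0,-0.2],[0,0,0],0],
    [[0,0,0],[0,0,0],0],
    [[0,0,0],[0,0,0],0]
  ]
}}

```text
t: 17.1
eef_pos: [547.0, 14.2, 108.5]
tcp_rot: [3.141, 0.0, 1.595]
ft_force: [-2.3, 0.3, 4.8]
opening: 0.149
grip_force: 30.0
```

Contact with the plate has begun and the force is rising gently. Going on.

Emit:
{"api": "move_arm", "payload": {
  "commands": [
    [[0,0,-0.2],[0,0,0],0],
    [[0,0,-0.2],[0,0,0],0],
    [[0,0,-0.2],[0,0,0],0],
    [[0,0,0],[0,0,0],0],
    [[0,0,0],[0,0,0],0]
  ]
}}

```text
t: 17.6
eef_pos: [546.9, 14.2, 102.4]
tcp_rot: [3.141, 0.0, 1.595]
ft_force: [-1.7, 0.5, 5.3]
opening: 0.145
grip_force: 30.0
```

Emit:
{"api": "move_arm", "payload": {
  "commands": [
    [[0,0,-0.2],[0,0,0],0],
    [[0,0,-0.2],[0,0,0],0],
    [[0,0,-0.2],[0,0,0],0],
    [[0,0,0],[0,0,0],0],
    [[0,0,0],[0,0,0],0],
    [[0,0,0],[0,0,0],0]
  ]
}}

```text
t: 18.2
eef_pos: [546.9, 14.2, 96.2]
tcp_rot: [3.142, 0.0, 1.596]
ft_force: [-1.8, 0.1, 4.7]
opening: 0.144
grip_force: 30.0
```

```bash
python3 - <<'E'
from h import *
s=state();i=camera_info("wrist"); im=read_camera("wrist"); cv2.imwrite("pics/fin.png",im)
T=s["eef_pos"];print(T.round(1),s["tcp_rot"].round(4),s["ft_force"].round(1),s["opening"],s["grip_force"])
g=im.max(2); a=1.595-np.pi/2
for n,z in(("handle foot",-1.4),("line",-36.4),("tip",-61.4)): print(n,proj(i,T+[0,13,z]))
print("plane60 at y=27.2",proj(i,[T[0],27.2,60]))
print(g[225:284,314]); 
for r in (236,246,256,262,268,272): print(r,g[r,300:330])
E
```

```text
[546.9  14.2  96.2] [3.1416 0.     1.5955] [-1.8  0.1  4.7] 0.1439964823422977 29.997583329677582
handle foot [313.35281349 276.14679629]
line [313.43620937 252.19021272]
tip [313.48154978 239.15736165]
plane60 at y=27.2 [313.43400349 252.37131838]
[199 197 197 196 195 196 196 196 194 193 191 189 189 188 191 191 195 199
 104  79  81  82  81  81  80  78 116 118 120  68  96 116 116 116 116 116
 115 116 115 115 115 114 115 114 115 115 114 114 114 115 116  82  73  75
  51  47  48  48  47]
236 [211 210 210 212 212 211 209 211 212 213 210 208 207 207 189 135 123 125
  85  67  82  85  88  90  92  94  95  95  94  93]
246 [87 87 87 88 87 87 86 87 86 86 85 79 82 82 82 81 82 79 72 62 69 84 87 90
 92 93 94 94 94 91]
256 [ 86  86  86  87  86  86  86  86  86  81  92 128 117 116 116 115 115 116
 104  62  80  82  86  89  90  92  92  92  92  90]
262 [ 84  85  85  85  85  85  84  84  84  81  87 116 117 116 116 114 114 118
 117  55  59  62  63  66  66  75  93  91  91  89]
268 [ 84  83  85  84  84  84  83  83  82  85 101 117 115 115 114 113 114 115
 106  55  58  61  63  65  65  65  66  67  68  66]
272 [ 83  83  84  84  84  83  83  83  82  84 103 118 116 115 114 112 113 115
 105  57  57  60  62  63  64  65  65  64  64  64]
```

The line is level with the fixture top (tip 25 mm down), there is no slip in the grip, and the drag is about 5 N. Handing in.

```bash
python3 -c "
from cell import env
print(env.job_done())"
```

```text
the job is handed in; nothing more can be done
None
```

I handed the job in at about 18 s with the block seated flush and the gauge still gripped in the slot, tip about 25 mm below the fixture top and about 5 N of drag; the hand-in gave no pass or fail.

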